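# Shut and lock the battery hatch of the stock-room scale

## Task

The battery of the weighing scale has just been changed. Push the battery hatch fully shut, then lock it: with the blade of the T-handled key, turn the slotted lock a quarter turn clockwise until it comes up against its stop. Stand the key back fully down in its slot in the wooden block, and leave the old battery, the red-lidded jar and the red tin beside the scale where they are.

Things in the scene. Friction and masses are not known exactly. Their poses are not given: they have to be found in the camera images.
- scale: Bench scale, weighing pan off, fixed: white base 320 mm along its x, 280 mm along y; grey console (display, keys) along its -x edge, nearest the robot, from x -175 to -108, up to 104 mm high. Origin: on the table under the base's middle, z up. Top deck 72 mm high; four rubber-capped pan supports on it at x -82 and 132, y -112 and 112, tops 94 mm high. The battery hatch slides on the deck.
- hatch (a joint): How far the battery hatch is open, m: 0 = fully shut at its stop, at most 0.060; starts 0.025 to 0.050. A dark grey plate 160 (x) x 100 x 4 mm, top face 76.5 mm above the table, between two low guides. It opens along the scale's -x (to the console), shuts along +x, slides against about 3 N, stays where left, cannot be lifted off. A turned lock keeps it from moving.
- hatch_rib (a point): Middle of the face to push, on the console side (-x) of the hatch's raised rib; axes as the scale's, moves with the hatch. The point is 82.5 mm above the table, 6 mm above the hatch's top face. Rib: 60 mm wide (y), 8 mm thick (x), top 88.5 mm above the table. The hatch plate reaches 46 mm behind this face (-x). The lock's axis is 69 mm ahead (+x).
- lock_head: Round aluminium head of the lock, on the hatch, 48 mm across, with one straight slot right across it, open at both ends. Origin: on the lock's axis at the slot's floor, 79.7 mm above the table; z up, x along the slot. Slot 6.5 mm wide, 7.5 mm deep; over its top 2.5 mm sloping sides widen it to 11.6 mm. Turns with lock, travels with the hatch.
- lock (a joint): Angle of the lock, rad: 0 = open (slot along the scale's x), pi/2 = locked, at a hard stop (slot along the scale's y). Grows as the head turns clockwise seen from above; starts at 0 to 0.12. Friction 0.08 N m; stays where left. Its cam under the hatch catches a pin only if the hatch is shut to within a few mm, and then holds it. Two red dots at one end of the slot face a red dot on the hatch at 0, a green one at pi/2.
- slot_key: Loose T-handled key, about 0.14 kg, upright in the wooden block. Origin: centre of the underside of its steel collar (36 mm across, 6 mm thick); z up the shank, x along the handle. Neck 16 mm across to z 28; orange bar 80 mm (x) x 18 mm (y), z 28 to 52. Below the collar a flat steel blade 30 mm wide (x), 3 mm thick (y), down to z -46 (last 4 mm: 27 x 2 mm).
- block_slot (a point): Centre of the mouth of the key's slot in the wooden block's top, 60 mm above the table; axes as the block's, x along the slot, z up. Slot 34 mm (x) x 9 mm (y), 60 mm deep. The key stands in it, collar resting on the block's top, handle along x. Block fixed, 150 mm long (x -100 to 50), 64 mm wide; two markers stand on it 82 mm along -x, up to 118 mm above the table.
- old_battery: the old battery just taken out, lying beside the scale: dark red block 101 x 70 x 47 mm, loose; origin at the centre of its underside. Not part of the job.
- jar_red: glass jar with a red lid, 72 mm across, 105 mm high, to the left of the scale, loose; origin at the centre of its underside. Not part of the job.
- tin_a: food tin with a red label, 74 mm across, 108 mm high, to the right of the scale, loose; origin at the centre of its underside. Not part of the job.
Not all that is in view belongs to the job. Leave any green, purple or yellow look-alike of the slot_key alone.

How it is judged:
On the way, in this order (a step that is already met when the one before it is completed fails the run):
1. the hatch is pushed fully shut while the lock is still open (value of joint hatch below 0.004 m and value of joint lock below 0.35 rad), for 0.2 s.
2. the key's blade turns the lock (value of joint lock above 0.5 rad and value of joint hatch below 0.004 m and contact force between slot_key and lock_head above 0.3 N), for 0.05 s.
3. the lock has made its quarter turn, to within 10 degrees of its stop (value of joint lock above 1.4 rad and value of joint hatch below 0.004 m), for 0.2 s.
At the end, for the whole second after the job is handed in: the hatch is shut to within 4 mm and the lock has been turned to within 10 degrees of its stop; the key stands at rest and upright (within 7 degrees) in the block's slot, its collar within 8 mm of its place on the block (all of step 3 and distance between slot_key and block_slot below 0.008 m and angle between slot_key's own z axis and vertical below 0.12 rad and linear speed of slot_key below 0.02 m/s); the robot touches nothing.
It fails at once if the red-lidded jar shifted by more than 30 mm or knocked over (distance of jar_red from where it was at the start of the episode above 0.03 m or angle between jar_red's own z axis and vertical above 0.5 rad).
It fails at once if the red tin shifted by more than 30 mm or knocked over (distance of tin_a from where it was at the start of the episode above 0.03 m or angle between tin_a's own z axis and vertical above 0.5 rad).
It fails at once if the old battery shifted by more than 30 mm or knocked over (distance of old_battery from where it was at the start of the episode above 0.03 m or angle between old_battery's own z axis and vertical above 0.5 rad).
It also fails if it takes over 64 s, if anything falls off the work surface, if the arm or the gripper's body presses on something with over 40 N, if the wrist force passes 120 N, or if a joint passes its speed limit or range.

## Robot

A 6-joint arm with a two-finger parallel gripper is mounted at the origin on the work surface. World frame = base frame: x ahead of the robot, y to its left, z up, the work surface at z = 0. Lengths are in m, angles in rad, forces in N, time in s.
With the tool pointing down it reaches from about 0.25 to 0.725 m from the base axis. Payload 4 kg.
Tool frame: the origin (TCP) lies on the centre line of the jaws, within the pads' length; the fingertips stand ahead of it and the grasp point (between the pads) lies 11 mm behind it (bot.tip_extent is the z of the fingertips in the tool frame, in m); z points along the fingers, y is the direction in which the jaws open and shut (so a half turn about z gives the same grasp; the last joint's range is limited). The gripper opens to 85 mm and grips with 20 to 120 N. Pads are 22 mm wide; open, the fingers measure 114 mm over their backs; the gripper's body (76 mm by 85 mm) begins 54 mm behind the grasp point. The pads swing forward as they close: fully open they stand 13 mm farther back than shut.
Start: joints at [-1.316, 0.241, 0.005, 1.335, 0, 1.571], TCP at [0.126, -0.484, 0.216] pointing down, gripper open.
Joint ranges: [-2.72, 2.72], [-1.05, 1.87], [-1.09, 1.28], [-1.99, 2.15], [-1.42, 1.44], [-3.14, 3.14]. Speed limits (rad/s): [2.79, 2.79, 3.14, 3.14, 3.14, 3.14].

## Interface

Orientations are given as a unit quaternion [x, y, z, w].
In Python, from workcell import bot gives the robot as it stands.
- The arm moves only by the shell command python3 -m jog 'ROWS'. ROWS is JSON, a list that holds one entry, the list of rows, each a list of 7 numbers: the shift along the world's x, y, z in m, then the turn, a rotation vector about the world's x, y, z in degrees, then the closure in counts, from 0 (fully open) to 255 (shut). In form: [[[tx, ty, tz, ax, ay, az, fingers], ...]]. A call has 1 to 10 rows; each row is the pose to reach, as a shift and turn from the pose commanded when the call began; what a row does not reach only later rows make up. A row lasts 1/12 s, in which the tool goes at most 41.7 mm and 7.16 degrees, less where a joint would pass 70% of its speed; a pose out of reach is approached as far as the arm can. A call with a gripper value outside its range is refused whole. The fingers move at their own pace and stop on an object; the grip force is fixed at half the most. Time passes only in rows, so rows that repeat a pose let the fingers close. It gives the time, the measured TCP pose, the force and the opening at its end, in the units of the state.
- bot.get_obs(): the state, without advancing time (a new reading comes with each control period).
- bot.camera(name): name is "scene" or "top" or "wrist"; returns the picture (400x640x3 uint8, blue, green, red); there is no depth.
- bot.camera_model(name): a dict with "K" (3x3 intrinsics, pixels), "k1" (the pictures are not rectified: a ray, as slopes to the right and down, at radius r is drawn at 1 + k1 r^2 times it, then the intrinsics apply), "T" (4x4, takes a point from camera to world coordinates). Camera axes: x right, y down, z forward; pixel columns grow to the right and rows downward; lengths in m; the calibration is good to about 2 mm. A picture is of the moment at which its call begins: read the wrist's pose just before it. camera_model takes no time and is no camera call; for the wrist camera it gives the pose at the moment of the call.
- bot.job_done(): hands the job in, once; it reports no verdict.
The state is a dict: "clock": time; "joint_pos": joint angles; "joint_vel": joint speeds; "tau": joint torques, N m; "eef_pos": TCP position; "tool_rot": TCP orientation; "ft_force": force on the tool from outside, world axes, zero at the start; "ft_torque": the same for the moment, N m; "grip_width": finger opening in m.
Only numpy, scipy, OpenCV 4.12 (cv2) and the standard library are available. Lean on these libraries where they do the work, as an engineer would, in place of code of your own. Each camera call takes 0.05 s, during which the arm holds its last target. There are 200 camera calls.

## Working session

There is one attempt and no reset: what is moved stays moved. The work goes in short steps, Python scripts to look and compute and a shell command to move; the robot and the scene stay as the last step left them, time stands still between calls to the robot, and variables do not carry over. Pictures are saved under pics/ and viewed, about 8 in all and at most 12, crops included, and the job is handed in when it is done.

```bash
mkdir -p pics; ls; cat > h.py <<'E'
import numpy as np, cv2
from workcell import bot
def snap(cam,name):
    m=bot.camera_model(cam); im=bot.camera(cam); cv2.imwrite(f'pics/{name}.png',im); np.savez(f'pics/{name}.npz',K=m['K'],k1=m['k1'],T=m['T']); return im
def load(name):
    d=np.load(f'pics/{name}.npz'); return cv2.imread(f'pics/{name}.png'),d
def ray(d,u,v):
    K=d['K'];k=float(d['k1']);T=d['T']
    p=cv2.undistortPoints(np.array([[[u,v]]],float),K,np.array([k,0,0,0,0.]))[0,0]
    r=T[:3,:3]@np.array([p[0],p[1],1.]); return T[:3,3],r/np.linalg.norm(r)
def onz(d,u,v,z):
    o,r=ray(d,u,v); return o+r*(z-o[2])/r[2]
def proj(d,P):
    T=d['T'];q=T[:3,:3].T@(np.array(P)-T[:3,3]); a=q[:2]/q[2]; a=a*(1+float(d['k1'])*(a@a)); return (d['K']@[a[0],a[1],1])[:2]
E
python3 - <<'E'
from h import *
a=snap('top','top0');b=snap('scene','scene0')
print(bot.get_obs(), bot.tip_extent)
for c in('top','scene'): m=bot.camera_model(c);print(m['T'],m['K'],m['k1'])
E
```

```text
pics
{'clock': 0.1, 'joint_pos': array([-1.31603496e+00,  2.41346466e-01,  3.89649455e-03,  1.33520128e+00,
       -7.89333568e-06,  1.57079542e+00]), 'joint_vel': array([-0.00046919, -0.00131998,  0.00339179, -0.00229931,  0.00120392,
       -0.00171361]), 'tau': array([ 5.19601599e-04, -3.73137760e+01,  2.53010023e+01,  1.08660845e-02,
        4.36176629e-05,  9.12752881e-06]), 'eef_pos': array([ 0.12585942, -0.48330407,  0.21491192]), 'tool_rot': array([ 9.91897560e-01,  1.27036885e-01, -1.21736021e-04, -9.19448219e-04]), 'ft_force': array([-0.00748162,  0.35943917,  0.2019123 ]), 'ft_torque': array([0.01941794, 0.02628603, 0.00315489]), 'grip_width': 0.08588807638843307} 0.008
[[ 0.02610348 -0.99505265  0.09585842  0.39575301]
 [-0.99963819 -0.02660506 -0.0039579  -0.00363192]
 [ 0.00648864 -0.09572043 -0.99538711  1.10463192]
 [ 0.          0.          0.          1.        ]] [[403.68480526   0.         317.24074309]
 [  0.         403.68480526 208.50587305]
 [  0.           0.           1.        ]] -0.025612906902508475
[[ 0.65960063  0.44405767 -0.60641553  1.17924921]
 [ 0.75148472 -0.40472094  0.52102945 -0.60501621]
 [-0.01406194 -0.79938335 -0.60065674  0.75886604]
 [ 0.          0.          0.          1.        ]] [[405.84673692   0.         315.7022785 ]
 [  0.         405.84673692 200.96388536]
 [  0.           0.           1.        ]] -0.10388402289603739
```

View pics/top0.png

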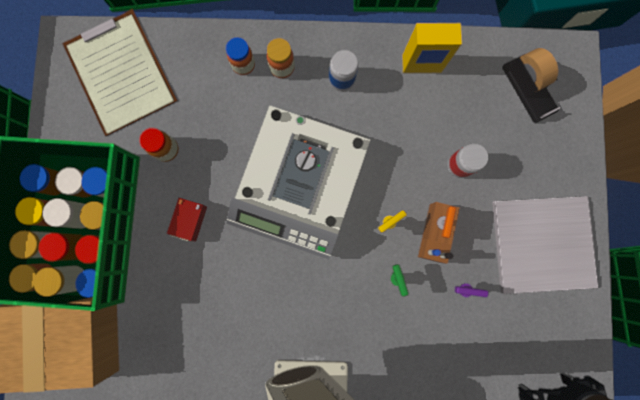

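View pics/scene0.png

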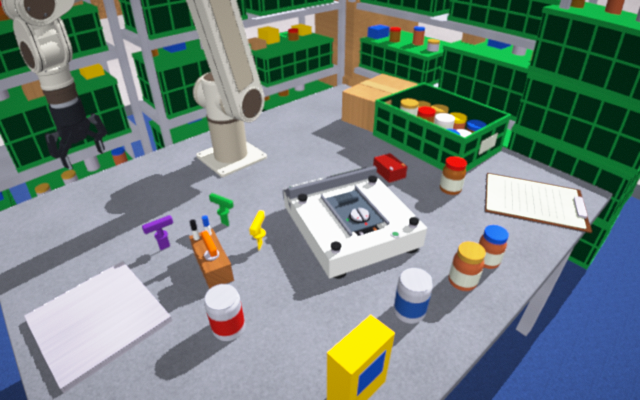

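The top view shows the scale near (300,180), rotated a little, with black pan supports at its corners and the lock head at (306,160). The block is near (440,232), with the orange key at (450,222) and the markers at its lower end (440,253). The next step is to measure these.

```bash
python3 - <<'E'
from h import *
im,d=load('top0')
g=im.max(2)
# supports
P=[]
for (u,v) in [(276,115),(358,143),(248,192),(331,221)]:
    w=g[v-9:v+10,u-9:u+10]<60; w=w.astype(np.uint8)
    ys,xs=np.nonzero(w); c=(u-9+xs.mean(),v-9+ys.mean()); p=onz(d,*c,0.092); P.append(p[:2]); print(c,len(xs),p)
M=np.array([[132,112],[132,-112],[-82,112],[-82,-112]])/1000.
P=np.array(P); mc=M.mean(0);pc=P.mean(0)
H=(M-mc).T@(P-pc); th=np.arctan2(H[0,1]-H[1,0],H[0,0]+H[1,1]); R=np.array([[np.cos(th),-np.sin(th)],[np.sin(th),np.cos(th)]])
t=pc-R@mc; print('scale',t,np.degrees(th),'res',P-(M@R.T+t))
hsv=cv2.cvtColor(im,cv2.COLOR_BGR2HSV)
m=((hsv[...,0]<16)&(hsv[...,0]>7)&(hsv[...,1]>215)&(hsv[...,2]>170)).astype(np.uint8); m[:200]=0;m[270:]=0;m[:,:415]=0;m[:,470:]=0
ys,xs=np.nonzero(m);print('key',len(xs),xs.mean(),ys.mean(),onz(d,xs.mean(),ys.mean(),.105))
pts=np.array([onz(d,x,y,.112)[:2] for x,y in zip(xs,ys)]);print(cv2.minAreaRect(pts.astype(np.float32)*1000))
c=cv2.resize(im[90:270,220:480],None,fx=3,fy=3,interpolation=cv2.INTER_CUBIC);cv2.imwrite('pics/c1.png',c)
E
```

```text
(np.float64(275.7121212121212), np.float64(114.87878787878788)) 66 [0.73301477 0.10579216 0.092     ]
(np.float64(357.41379310344826), np.float64(142.89655172413794)) 58 [ 0.66498118 -0.10622465  0.092     ]
(np.float64(247.1076923076923), np.float64(191.92307692307693)) 65 [0.53065275 0.17076887 0.092     ]
(np.float64(330.3859649122807), np.float64(220.96491228070175)) 57 [ 0.46270816 -0.04150636  0.092     ]
scale [0.57403208 0.03983774] -17.77075871634488 res [[-0.00090241 -0.00041389]
 [-0.00056911  0.00088119]
 [ 0.00052461 -0.00075199]
 [ 0.00094692  0.00028469]]
key 192 448.5677083333333 221.6875 [ 0.46777799 -0.33563348  0.105     ]
((467.61627197265625, -332.94610595703125), (16.541831970214844, 75.07669067382812), 77.82587432861328)
```

View pics/c1.png

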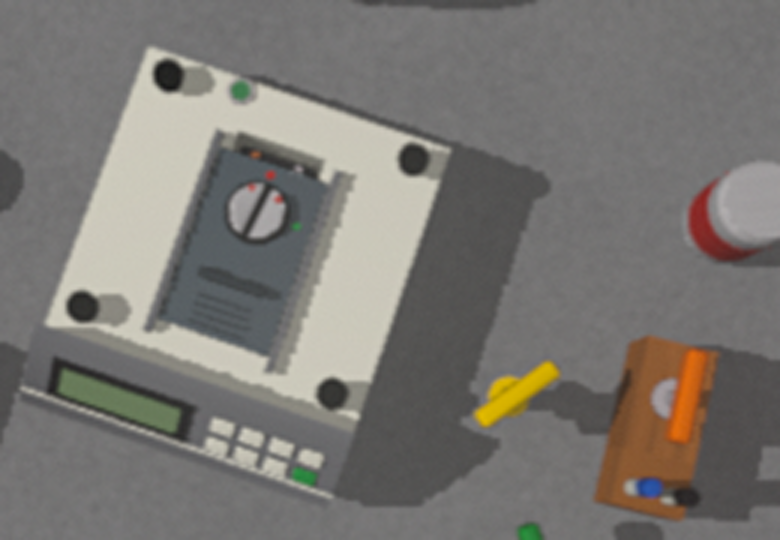

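The crop shows the lock head at crop (257,211), with its slot along the scale's x and the red dots at its far end. The rib is at crop (238,282) and the key's orange bar at crop (687,395), yaw about −12°. The scale fit has residuals under 1 mm.

```bash
python3 - <<'E'
from h import *
im,d=load('top0')
th=np.radians(-17.77);R=np.array([[np.cos(th),-np.sin(th)],[np.sin(th),np.cos(th)]]);t=np.array([.574,.0398])
f=lambda u,v,z:(onz(d,u,v,z)[:2],R.T@(onz(d,u,v,z)[:2]-t))
print('lock',f(220+257/3,90+211/3,.087)); print('rib top',f(220+238/3,90+282/3,.0885))
L=f(220+257/3,90+211/3,.087)[1]
print('rib face world',t+R@(L-[.069,0]),'finger start', t+R@(L-[.069+.011+.012,0]), 'dir',R[:,0])
E
python3 -m jog '[[[0.035,0.04,0,0,0,7,255],[0.07,0.08,0,0,0,14,255],[0.1,0.12,0,0,0,21,255],[0.13,0.16,0,0,0,28,255],[0.16,0.2,0,0,0,35,255],[0.19,0.24,0,0,0,42,255],[0.22,0.28,0,0,0,49,255],[0.25,0.32,0,0,0,56,255],[0.28,0.36,0,0,0,63,255],[0.31,0.4,0,0,0,70,255]]]'
```

```text
lock (array([0.61692814, 0.02520697]), array([ 0.04533375, -0.00079526]))
rib top (array([0.55498354, 0.03949052]), array([-0.01801472, -0.00609848]))
rib face world [0.55122017 0.04626554] finger start [0.52931752 0.05328507] dir [ 0.95228932 -0.30519673]
clock: 0.93
eef_pos: [0.3828, -0.1535, 0.2156]
tool_rot: [0.738, 0.675, -0.0, -0.0]
ft_force: [1.1, -1.1, 0.7]
grip_width: 0.0
```

```bash
python3 -m jog '[[[0.015,0.03,0,0,0,7,255],[0.03,0.06,0,0,0,14,255],[0.045,0.09,0,0,0,21,255],[0.06,0.12,0,0,0,28,255],[0.075,0.15,0,0,0,35,255],[0.09,0.18,0,0,0,42,255],[0.105,0.2,0,0,0,49,255],[0.117,0.213,0,0,0,56,255],[0.127,0.213,0,0,0,63,255],[0.127,0.213,0,0,0,70,255]]]'
python3 -m jog '[[[0,0,0,0,0,4,255],[0,0,0,0,0,7.3,255],[0,0,0,0,0,7.3,255],[0,0,0,0,0,7.3,255]]]'
python3 - <<'E'
from h import *
snap('wrist','w1'); o=bot.get_obs();print(o['eef_pos'],o['tool_rot']);print(bot.camera_model('wrist')['T'])
E
```

```text
clock: 1.77
eef_pos: [0.5106, 0.0588, 0.2147]
tool_rot: [0.216, 0.976, -0.0, -0.0]
ft_force: [0.3, -0.9, -0.1]
grip_width: -0.0001
clock: 2.1
eef_pos: [0.509, 0.0575, 0.2153]
tool_rot: [0.158, 0.987, -0.0, -0.0]
ft_force: [0.2, 0.6, -0.4]
grip_width: 0.0
[0.50902238 0.05744295 0.21538647] [ 1.58022355e-01  9.87435464e-01 -1.13387682e-04 -3.55676897e-04]
[[ 0.31275362  0.91396182  0.25857102  0.44255566]
 [ 0.94983326 -0.30054049 -0.08655746  0.07952532]
 [-0.00139915  0.27267051 -0.96210646  0.37393745]
 [ 0.          0.          0.          1.        ]]
```

View pics/w1.png

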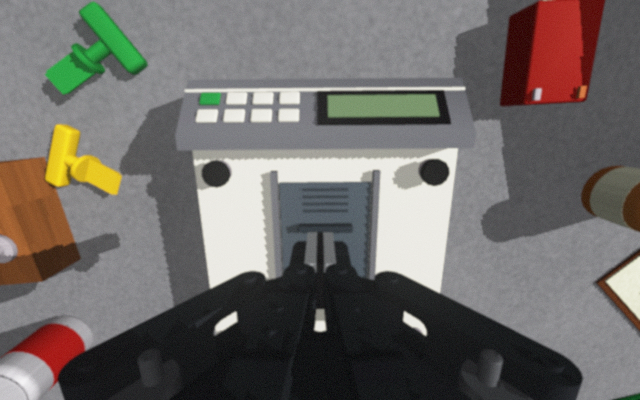

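The wrist view shows the hatch at columns 280–370, with the rib as a dark bar at about (321,228). The fingertips are just in front of it, at row 240 and below.

```bash
python3 - <<'E'
from h import *
im,d=load('w1')
th=np.radians(-17.77);R=np.array([[np.cos(th),-np.sin(th)],[np.sin(th),np.cos(th)]]);t=np.array([.574,.0398])
for u,v,z in [(321,224,.0885),(321,228,.0885),(321,232,.0885),(321,232,.0765)]:
    p=onz(d,u,v,z)[:2]; print(p,R.T@(p-t))
for p in [(216,172),(434,171)]: p=onz(d,*p,.094)[:2]; print(R.T@(p-t))
print(R.T@(np.array([.509,.0575])-t), [proj(d,list(t+R@[x,0])+[.0885]) for x in (-.024,-.018)])
c=cv2.resize(im[170:290,250:400],None,fx=4,fy=4);cv2.imwrite('pics/c2.png',c)
E
```

```text
[0.54823593 0.04568871] [-0.02633206 -0.00225535]
[0.55261186 0.04425344] [-0.02172687 -0.00228663]
[0.5570242  0.04280623] [-0.01708337 -0.00231816]
[0.56183871 0.04126022] [-0.01202673 -0.00232103]
[-0.08480413 -0.10694201]
[-0.08414744  0.1109744 ]
[-0.06730079 -0.00298227] [array([323.11163091, 226.01517437]), array([323.13802388, 231.19842943])]
```

View pics/c2.png

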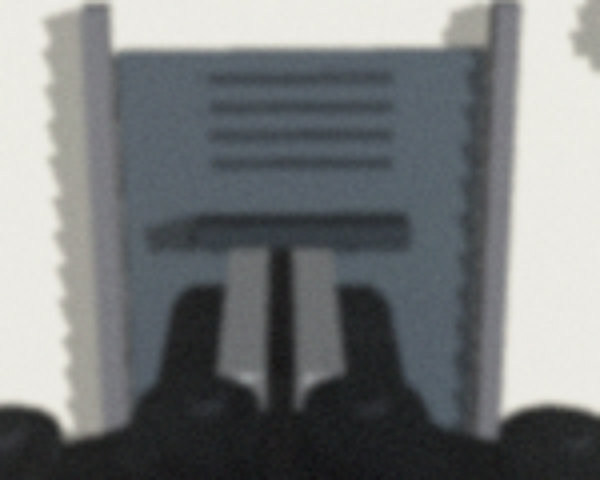

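The crop confirms the rib face at scale x ≈ −0.025. The fingers are well behind it, so I'll lower and push.

```bash
python3 -m jog '[[[0,0,-0.03,0,0,0,255],[0,0,-0.06,0,0,0,255],[0,0,-0.09,0,0,0,255],[0,0,-0.115,0,0,0,255],[0,0,-0.127,0,0,0,255],[0,0,-0.127,0,0,0,255]]]'
python3 -m jog '[[[0.0095,-0.003,0,0,0,0,255],[0.019,-0.0061,0,0,0,0,255],[0.0286,-0.0092,0,0,0,0,255],[0.0333,-0.0107,0,0,0,0,255],[0.0381,-0.0122,0,0,0,0,255],[0.0428,-0.0137,0,0,0,0,255],[0.0476,-0.0152,0,0,0,0,255],[0.0476,-0.0152,0,0,0,0,255]]]'
```

```text
clock: 2.65
eef_pos: [0.5062, 0.0571, 0.0853]
tool_rot: [0.158, 0.987, -0.001, -0.004]
ft_force: [-0.6, -0.1, -0.2]
grip_width: 0.0002
clock: 3.32
eef_pos: [0.558, 0.042, 0.0891]
tool_rot: [0.158, 0.988, 0.0, 0.001]
ft_force: [0.2, 0.1, 0.0]
grip_width: -0.0003
```

```bash
python3 -m jog '[[[0.0038,-0.0012,0,0,0,0,255],[0.0076,-0.0024,0,0,0,0,255],[0.0114,-0.0036,0,0,0,0,255]]]'; python3 -m jog '[[[0.0029,-0.0009,0,0,0,0,255],[0.0057,-0.0018,0,0,0,0,255]]]'
```

```text
clock: 3.57
eef_pos: [0.5684, 0.0387, 0.0887]
tool_rot: [0.157, 0.988, -0.0, -0.0]
ft_force: [0.4, 0.4, 0.2]
grip_width: -0.0004
clock: 3.73
eef_pos: [0.5743, 0.0368, 0.0887]
tool_rot: [0.157, 0.988, 0.0, -0.0]
ft_force: [0.1, 0.6, 0.5]
grip_width: -0.0004
```

```bash
python3 - <<'E'
from h import *
im=snap('wrist','w2');c1=cv2.resize(im[150:300,230:410],None,fx=3,fy=3)
im=snap('scene','s2');c=cv2.resize(im[150:280,270:440],None,fx=3,fy=3); 
o=np.zeros((450,1050,3),np.uint8);o[:,:540]=c1;o[:390,540:]=c;cv2.imwrite('pics/c3.png',cv2.resize(o,None,fx=.76,fy=.76))
E
```

```text
(no output)
```

View pics/c3.png

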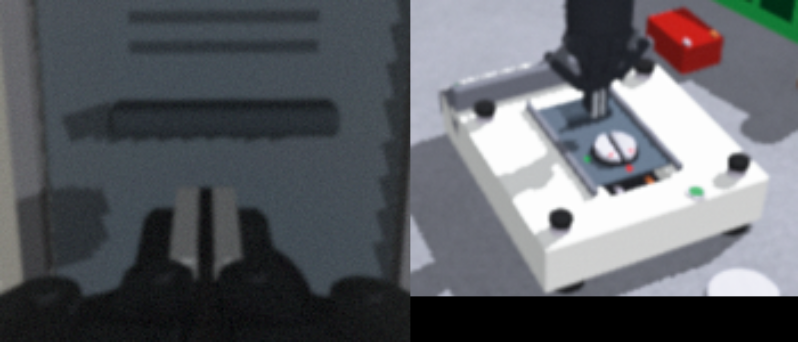

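```bash
python3 - <<'E'
from h import *
th=np.radians(-17.77);R=np.array([[np.cos(th),-np.sin(th)],[np.sin(th),np.cos(th)]]);t=np.array([.574,.0398])
for n,l in (('w1',[(321,223),(321,231),(322,182)]),('w2',[(326,194),(326,209)])):
  im,d=load(n)
  for u,v in l:
    print(n,v,[R.T@(onz(d,u,v,z)[:2]-t) for z in(.0885,.0765)])
im,d=load('w2')
o=bot.get_obs();print(o['eef_pos'],o['ft_force'])
T=d['T'];e=o['eef_pos'];
for dz in (0,-.008): print('proj TCP',dz,proj(d,e+[0,0,dz]))
im1,d1=load('w1'); print(proj(d1,[.509,.0575,.2153-.008]))
E
```

```text
w1 223 [array([-0.02747743, -0.00224758]), array([-0.02285794, -0.00224747])]
w1 231 [array([-0.01824786, -0.00231026]), array([-0.0132402 , -0.00231279])]
w1 182 [array([-0.0724871 , -0.00091272]), array([-0.06976056, -0.00085648])]
w2 194 [array([-0.02562909,  0.0009824 ]), array([-0.0223519 ,  0.00122046])]
w2 209 [array([-0.01648633,  0.0009778 ]), array([-0.01251775,  0.00121551])]
[0.57446037 0.03676738 0.08864039] [ 0.31619483 -0.70912837  0.52702268]
proj TCP 0 [319.85958568 237.15397554]
proj TCP -0.008 [319.87001366 231.97013945]
[319.90174411 231.77710629]
```

```bash
python3 - <<'E'
from h import *
th=np.radians(-17.77);e=np.array([np.cos(th),np.sin(th),0])
for n,P in (('w1',[.509,.0575,.2153]),('w2',[.5745,.0368,.0886])):
  im,d=load(n);P=np.array(P)
  for v in (231.5,):
    o,r=ray(d,320,v)
    for off in (-.011,-.006,0):
      s=((P-o)@e+off)/(r@e); print(n,off,(o+r*s)[2]-P[2])
E
```

```text
w1 -0.011 0.017784943495457867
w1 -0.006 0.005860792937216697
w1 0 -0.00844818773267278
w2 -0.011 0.0173817551061093
w2 -0.006 0.005487478304176882
w2 0 -0.008785653858142103
```

The fingers passed over the rib: the rib is unmoved at scale x ≈ −0.025 and the fingers now stand between it and the lock. I'll feel for the hatch top to get the true tip height.

```bash
python3 -m jog '[[[0,0,-0.002,0,0,0,255],[0,0,-0.003,0,0,0,255]]]'; python3 -m jog '[[[0,0,-0.001,0,0,0,255],[0,0,-0.002,0,0,0,255],[0,0,-0.002,0,0,0,255]]]'
```

```text
clock: 4.0
eef_pos: [0.5737, 0.0369, 0.0854]
tool_rot: [0.157, 0.988, -0.0, -0.0]
ft_force: [-0.4, 0.3, 0.1]
grip_width: -0.0003
clock: 4.25
eef_pos: [0.5736, 0.0369, 0.0834]
tool_rot: [0.157, 0.988, -0.0, -0.0]
ft_force: [-0.6, -0.8, 0.4]
grip_width: 0.0
```

```bash
python3 -m jog '[[[0,0,-0.001,0,0,0,255],[0,0,-0.002,0,0,0,255],[0,0,-0.003,0,0,0,255],[0,0,-0.003,0,0,0,255]]]'; python3 -m jog '[[[0,0,-0.001,0,0,0,255],[0,0,-0.002,0,0,0,255],[0,0,-0.002,0,0,0,255]]]'
```

```text
clock: 4.58
eef_pos: [0.5738, 0.0369, 0.0804]
tool_rot: [0.157, 0.988, -0.0, -0.0]
ft_force: [-0.5, 0.9, 0.5]
grip_width: 0.0001
clock: 4.83
eef_pos: [0.5738, 0.0369, 0.0785]
tool_rot: [0.157, 0.988, -0.0, -0.0]
ft_force: [-0.1, 0.1, 0.4]
grip_width: 0.0006
```

```bash
python3 -m jog '[[[0,0,-0.001,0,0,0,255],[0,0,-0.002,0,0,0,255],[0,0,-0.002,0,0,0,255]]]'; python3 -m jog '[[[0,0,-0.001,0,0,0,255],[0,0,-0.002,0,0,0,255],[0,0,-0.002,0,0,0,255]]]'; python3 -m jog '[[[0,0,-0.001,0,0,0,255],[0,0,-0.002,0,0,0,255],[0,0,-0.002,0,0,0,255]]]'
```

```text
clock: 5.08
eef_pos: [0.5738, 0.0369, 0.0765]
tool_rot: [0.157, 0.988, -0.0, -0.0]
ft_force: [0.0, -0.4, 0.0]
grip_width: -0.0001
clock: 5.33
eef_pos: [0.5738, 0.0369, 0.0745]
tool_rot: [0.157, 0.988, -0.0, -0.0]
ft_force: [-0.8, -0.3, -0.5]
grip_width: 0.0001
clock: 5.58
eef_pos: [0.5738, 0.0369, 0.0724]
tool_rot: [0.157, 0.988, -0.0, -0.0]
ft_force: [-0.4, -0.5, -0.1]
grip_width: -0.0001
```

```bash
python3 - <<'E'
from h import *
im=snap('wrist','w3');c1=cv2.resize(im[170:300,250:390],None,fx=3,fy=3)
im=snap('scene','s3');c=cv2.resize(im[150:240,310:410],None,fx=4,fy=4,interpolation=cv2.INTER_CUBIC); 
o=np.zeros((400,820,3),np.uint8);o[:390,:420]=c1;o[:360,420:]=c;cv2.imwrite('pics/c4.png',o[:,:800])
print(bot.get_obs()['tau'])
E
```

```text
[ 4.14905639e-05 -4.61161351e+01  2.27830392e+01 -1.39988574e-04
 -2.18510486e-04  1.50940866e-05]
```

View pics/c4.png

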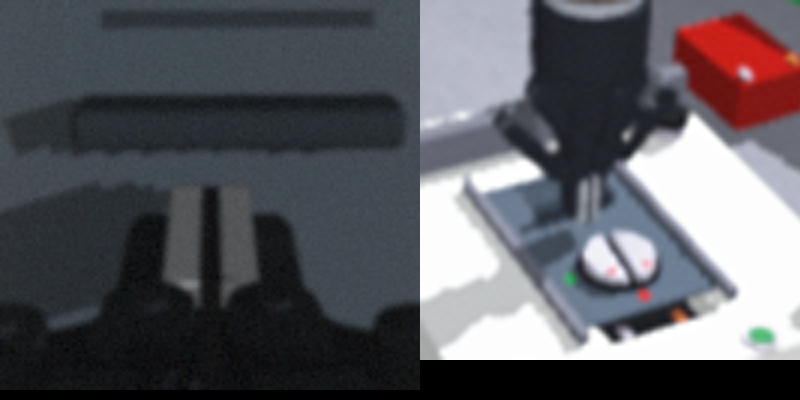

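The tips in fact stand well above the height I assumed: the shadow meets them only now, near (165,187). I'll check for a bias in the reported z using the known rib width and support spacing, and keep feeling down.

```bash
python3 - <<'E'
from h import *
im,d=load('w3'); 
for z in (.0885,.0805,.0765): print('rib w at',z,np.linalg.norm(onz(d,277,203,z)-onz(d,384,203,z)))
im,d=load('w1')
for z in (.094,.086,.08): print('sup',np.linalg.norm(onz(d,216,172,z)-onz(d,434,171,z)))
# red battery etc: hatch plate corners w1 c2 (118,50)-(480,50)
for z in (.0765,.07): print('plate',np.linalg.norm(onz(d,250+116/4,170+50/4,z)-onz(d,250+482/4,170+50/4,z)))
E
python3 -m jog '[[[0,0,-0.001,0,0,0,255],[0,0,-0.002,0,0,0,255],[0,0,-0.002,0,0,0,255]]]';python3 -m jog '[[[0,0,-0.001,0,0,0,255],[0,0,-0.002,0,0,0,255],[0,0,-0.002,0,0,0,255]]]'
```

```text
rib w at 0.0885 0.05615733093859179
rib w at 0.0805 0.05931031789715555
rib w at 0.0765 0.060886811376437484
sup 0.21791740401215054
sup 0.22414741578898584
sup 0.22881992462161224
plate 0.0981710445450295
plate 0.10031719023959326
clock: 5.93
eef_pos: [0.5738, 0.0369, 0.0705]
tool_rot: [0.157, 0.988, -0.0, -0.0]
ft_force: [-0.6, 0.3, -0.4]
grip_width: 0.0002
clock: 6.18
eef_pos: [0.5738, 0.0369, 0.0684]
tool_rot: [0.157, 0.988, -0.0, -0.0]
ft_force: [-0.3, 0.2, -0.3]
grip_width: -0.0003
```

```bash
for i in 1 2 3; do python3 -m jog '[[[0,0,-0.001,0,0,0,255],[0,0,-0.002,0,0,0,255],[0,0,-0.002,0,0,0,255]]]' | grep -E "eef|force"; done
```

```text
eef_pos: [0.5738, 0.0369, 0.0665]
ft_force: [-0.0, -0.1, 0.2]
eef_pos: [0.5738, 0.0369, 0.0645]
ft_force: [0.3, 0.2, 0.4]
eef_pos: [0.5738, 0.0369, 0.0624]
ft_force: [0.2, 0.1, 0.2]
```

```bash
for i in 1 2 3 4; do python3 -m jog '[[[0,0,-0.001,0,0,0,255],[0,0,-0.002,0,0,0,255],[0,0,-0.002,0,0,0,255]]]' | grep -E "eef|force"; done; python3 - <<'E'
from h import *
im=snap('wrist','w4');c1=cv2.resize(im[170:300,250:390],None,fx=3,fy=3)
im=snap('scene','s4');c=cv2.resize(im[150:240,310:410],None,fx=4,fy=4,interpolation=cv2.INTER_CUBIC); 
o=np.zeros((400,820,3),np.uint8);o[:390,:420]=c1;o[:360,420:]=c;cv2.imwrite('pics/c5.png',o[:,:800])
E
```

```text
eef_pos: [0.5741, 0.0369, 0.061]
ft_force: [0.1, -0.7, 1.8]
eef_pos: [0.575, 0.0367, 0.0609]
ft_force: [-2.8, -0.9, 10.5]
eef_pos: [0.5765, 0.0362, 0.0608]
ft_force: [-2.7, -3.2, 17.6]
eef_pos: [0.5781, 0.0357, 0.0608]
ft_force: [-4.4, -4.0, 24.5]
```

Contact came at a reported z of 0.061, so the shut fingertips are at reported z + 15.5 mm. I'll go back over the rib, lower properly and push.

```bash
python3 -m jog '[[[0,0,0.015,0,0,0,255],[0,0,0.04,0,0,0,255],[-0.022,0.007,0.04,0,0,0,255],[-0.044,0.014,0.04,0,0,0,255],[-0.0667,0.0214,0.04,0,0,0,255],[-0.0667,0.0214,0.04,0,0,0,255],[-0.0667,0.0214,0.026,0,0,0,255],[-0.0667,0.0214,0.0125,0,0,0,255],[-0.0667,0.0214,0.0125,0,0,0,255]]]'
python3 -m jog '[[[0.0095,-0.003,0,0,0,0,255],[0.019,-0.0061,0,0,0,0,255],[0.0238,-0.0076,0,0,0,0,255],[0.0286,-0.0092,0,0,0,0,255],[0.0333,-0.0107,0,0,0,0,255],[0.0333,-0.0107,0,0,0,0,255]]]'
python3 -m jog '[[[0.0048,-0.0015,0,0,0,0,255],[0.0095,-0.003,0,0,0,0,255],[0.0095,-0.003,0,0,0,0,255]]]'
```

```text
clock: 8.78
eef_pos: [0.5056, 0.0581, 0.0651]
tool_rot: [0.157, 0.988, -0.001, -0.002]
ft_force: [-1.5, 0.5, -1.2]
grip_width: 0.0003
clock: 9.28
eef_pos: [0.542, 0.0472, 0.0675]
tool_rot: [0.158, 0.987, 0.0, 0.001]
ft_force: [0.1, 0.5, 0.4]
grip_width: 0.0002
clock: 9.53
eef_pos: [0.5501, 0.0444, 0.0671]
tool_rot: [0.157, 0.988, -0.0, -0.0]
ft_force: [-0.7, 0.1, 0.5]
grip_width: 0.0
```

```bash
python3 -m jog '[[[0.0048,-0.0015,0,0,0,0,255],[0.0095,-0.003,0,0,0,0,255]]]'; python3 - <<'E'
from h import *
im=snap('wrist','w5');c1=cv2.resize(im[170:300,250:390],None,fx=3,fy=3)
im=snap('scene','s5');c=cv2.resize(im[150:240,310:410],None,fx=4,fy=4,interpolation=cv2.INTER_CUBIC); 
o=np.zeros((400,820,3),np.uint8);o[:390,:420]=c1;o[:360,420:]=c;cv2.imwrite('pics/c6.png',o[:,:800])
E
```

```text
clock: 9.7
eef_pos: [0.5588, 0.0416, 0.067]
tool_rot: [0.157, 0.988, -0.0, -0.001]
ft_force: [-3.0, 0.4, 1.4]
grip_width: 0.0
```

View pics/c6.png

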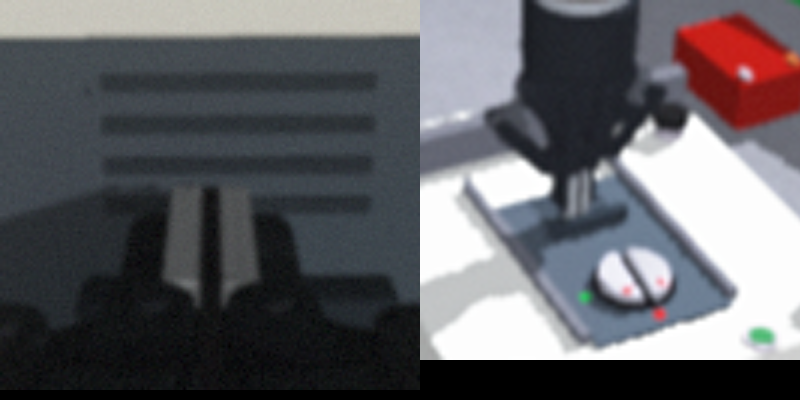

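The fingers are now behind the rib (right half, rib at about (590,225)) and pushing at 3 N. The battery opening is nearly covered. I'll continue to the stop.

```bash
for i in 1 2 3 ; do python3 -m jog '[[[0.0019,-0.0006,0,0,0,0,255],[0.0038,-0.0012,0,0,0,0,255]]]'| grep -E "eef|force"; done
```

```text
eef_pos: [0.563, 0.0404, 0.067]
ft_force: [-3.6, -0.2, -0.1]
eef_pos: [0.5669, 0.0391, 0.0671]
ft_force: [-3.0, 0.2, 0.1]
eef_pos: [0.5694, 0.0383, 0.0669]
ft_force: [-10.5, 2.4, 5.8]
```

```bash
python3 -m jog '[[[0.0019,-0.0006,0,0,0,0,255],[0.0038,-0.0012,0,0,0,0,255],[0.0038,-0.0012,0,0,0,0,255],[0.0038,-0.0012,0,0,0,0,255]]]'; python3 -m jog '[[[-0.012,0.0038,0,0,0,0,255],[-0.015,0.0048,0.03,0,0,0,255],[-0.03,0.0,0.07,0,0,0,255],[-0.03,-0.03,0.11,0,0,0,255],[-0.03,-0.06,0.15,0,0,5,255],[-0.03,-0.06,0.15,0,0,5,255],[-0.03,-0.06,0.15,0,0,5,255]]]'
python3 - <<'E'
from h import *
im=snap('top','t7');e=bot.get_obs()['eef_pos'];print(e)
th=np.radians(-17.77);R=np.array([[np.cos(th),-np.sin(th)],[np.sin(th),np.cos(th)]]);t=np.array([.574,.0398])
im2=snap('wrist','w7')
o=np.zeros((560,800,3),np.uint8);o[:400,:640]=im2;o[400:560,:320]=cv2.resize(im[115:195,260:420],None,fx=2,fy=2);cv2.imwrite('pics/c7.png',o)
E
```

```text
clock: 10.63
eef_pos: [0.5694, 0.0383, 0.0669]
tool_rot: [0.157, 0.988, 0.001, -0.005]
ft_force: [-15.4, 3.6, 10.4]
grip_width: 0.0003
clock: 11.22
eef_pos: [0.549, -0.0258, 0.223]
tool_rot: [0.116, 0.993, -0.0, 0.007]
ft_force: [1.0, 0.6, -0.4]
grip_width: 0.0004
[ 0.54761266 -0.02455314  0.2202703 ]
```

View pics/c7.png

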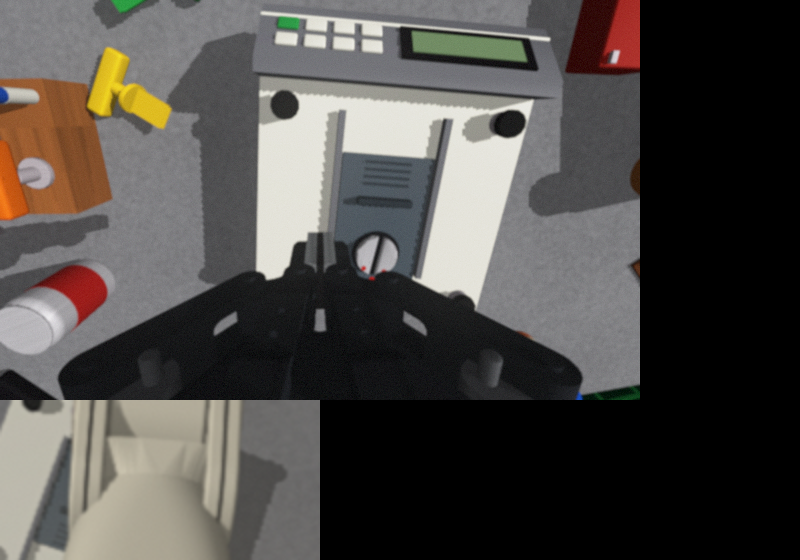

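The hatch is shut: in the wrist view the opening is covered and the lock sits at (376,254) with its slot along the hatch. The key is at the left. I'll compute the lock position and travel over to the key.

```bash
python3 -m jog '[[[-0.01,-0.04,-0.005,0,0,1,100],[-0.02,-0.08,-0.01,0,0,1,100],[-0.03,-0.115,-0.015,0,0,1,100],[-0.04,-0.15,-0.02,0,0,1,100],[-0.05,-0.19,-0.02,0,0,1,100],[-0.06,-0.23,-0.02,0,0,1,100],[-0.07,-0.27,-0.02,0,0,1,100],[-0.081,-0.309,-0.02,0,0,1,100],[-0.081,-0.309,-0.02,0,0,1,100],[-0.081,-0.309,-0.02,0,0,1,100]]]'
python3 -m jog '[[[0,0,0,0,0,0,100],[0,0,0,0,0,0,100]]]'
python3 - <<'E'
from h import *
im=snap('wrist','w8'); im2=snap('top','t8'); o=bot.get_obs();q=o['tool_rot'];print(o['eef_pos'],'tool y yaw',np.degrees(2*np.arctan2(q[1],q[0]))-90)
d=load('w8')[1]
hsv=cv2.cvtColor(im,cv2.COLOR_BGR2HSV)
m=((hsv[...,0]<18)&(hsv[...,0]>6)&(hsv[...,1]>215)&(hsv[...,2]>150)).astype(np.uint8)
n,lab,st,c=cv2.connectedComponentsWithStats(m)
for i in range(1,n):
  if st[i,4]>150:
    ys,xs=np.nonzero(lab==i); pts=np.array([onz(d,x,y,.112)[:2] for x,y in zip(xs,ys)]);print(st[i],c[i],cv2.minAreaRect((pts*1000).astype(np.float32)))
th=np.radians(-17.77);R=np.array([[np.cos(th),-np.sin(th)],[np.sin(th),np.cos(th)]]);t=np.array([.574,.0398])
d7=load('w7')[1]; p=onz(d7,376,254,.087);print('lock by w7',p, R.T@(p[:2]-t))
for u,v in ((284,104),(510,123)): print('sup w7',R.T@(onz(d7,u,v,.094)[:2]-t))
# lock top by t8: bright ring in dark hatch
g=im2[115:195,260:360];cv2.imwrite('pics/c8.png',np.hstack([cv2.resize(im,(640,400)),np.zeros((400,10,3),np.uint8)]))
hs=cv2.cvtColor(im2,cv2.COLOR_BGR2GRAY)
c=np.array(proj(load('t8')[1],list(t+R@[.075,0])+[.087]));print(c)
u,v=c.astype(int);w=(hs[v-16:v+17,u-16:u+17]>120).astype(np.uint8)
n,lab,st,ce=cv2.connectedComponentsWithStats(w);print(st,ce+[u-16,v-16])
E
```

```text
clock: 12.15
eef_pos: [0.4627, -0.3333, 0.1947]
tool_rot: [0.107, 0.994, 0.001, -0.001]
ft_force: [0.9, -0.2, -0.8]
grip_width: 0.0516
clock: 12.32
eef_pos: [0.4641, -0.3305, 0.1961]
tool_rot: [0.104, 0.995, 0.001, -0.001]
ft_force: [0.3, 0.0, -0.2]
grip_width: 0.0521
[ 0.46440948 -0.33052776  0.19681975] tool y yaw 78.05054513356927
[ 306  157   19   84 1152] [315.12586806 195.6953125 ] ((464.8911437988281, -334.7706298828125), (15.586283683776855, 76.98336791992188), 78.20252227783203)
lock by w7 [0.64160774 0.01898993 0.087     ] [0.0707333  0.00081646]
sup w7 [-0.08294157 -0.10948022]
sup w7 [-0.08274953  0.11012005]
[309.21638851 149.52267831]
[[  0   0  33  33 853]
 [  0   0   3   1   3]
 [ 18   0  15   5  45]
 [  7   8  11  15  94]
 [ 14  10  12  15  94]] [[308.49941383 149.8007034 ]
 [294.         133.        ]
 [320.         134.33333333]
 [304.58510638 147.24468085]
 [313.17021277 151.0212766 ]]
```

View pics/w8.png

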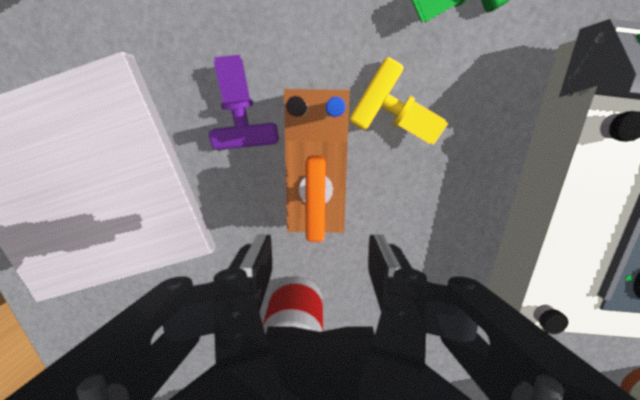

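The view shows the bar at (315,196), aligned with the jaws (bar yaw −11.8°, jaws −11.95°), and both fingers clear. Lower, grip, lift.

```bash
python3 -m jog '[[[0.002,-0.0035,-0.02,0,0,0,100],[0.002,-0.0035,-0.05,0,0,0,100],[0.002,-0.0035,-0.08,0,0,0,100],[0.002,-0.0035,-0.1,0,0,0,100],[0.002,-0.0035,-0.115,0,0,0,100],[0.002,-0.0035,-0.124,0,0,0,100],[0.002,-0.0035,-0.124,0,0,0,100]]]'
python3 -m jog '[[[0,0,0,0,0,0,255],[0,0,0,0,0,0,255],[0,0,0,0,0,0,255],[0,0,0,0,0,0,255],[0,0,0,0,0,0,255],[0,0,0,0,0,0,255]]]'
```

```text
clock: 13.0
eef_pos: [0.4649, -0.3337, 0.0711]
tool_rot: [0.104, 0.995, 0.001, -0.002]
ft_force: [-0.1, 1.2, -0.4]
grip_width: 0.0518
clock: 13.5
eef_pos: [0.467, -0.3363, 0.075]
tool_rot: [0.105, 0.994, -0.001, 0.002]
ft_force: [-0.1, 0.5, 5.7]
grip_width: 0.0165
```

Gripped: the opening holds at 16.5 mm. Lift.

```bash
python3 -m jog '[[[0,0,0.01,0,0,0,255],[0,0,0.03,0,0,0,255],[0,0,0.05,0,0,0,255],[0,0,0.07,0,0,0,255],[0,0,0.09,0,0,0,255],[0,0,0.105,0,0,0,255],[0,0,0.105,0,0,0,255],[0,0,0.105,0,0,0,255]]]'
python3 - <<'E'
from h import *
im=snap('wrist','w9');s=snap('scene','s9');o=bot.get_obs();print(o['eef_pos'],o['ft_force'],o['tool_rot'])
hsv=cv2.cvtColor(im,cv2.COLOR_BGR2HSV)
m=((hsv[...,0]<18)&(hsv[...,0]>6)&(hsv[...,1]>215)&(hsv[...,2]>120)).astype(np.uint8)
n,lab,st,c=cv2.connectedComponentsWithStats(m)
print([(st[i],c[i]) for i in range(1,n) if st[i,4]>100])
a=cv2.resize(im[100:300,200:440],(480,400)); b=cv2.resize(s[120:290,130:300],(400,400)); cv2.imwrite('pics/c9.png',cv2.resize(np.hstack([a,b]),(800,364)))
E
```

```text
clock: 14.17
eef_pos: [0.4659, -0.3361, 0.1789]
tool_rot: [0.106, 0.994, -0.0, 0.001]
ft_force: [-0.2, -0.1, -2.3]
grip_width: 0.0168
[ 0.46486595 -0.33522139  0.17681845] [ 0.3286578   0.12049926 -2.77134781] [ 1.05485709e-01  9.94419937e-01  6.10544096e-04 -1.17494774e-03]
[(array([ 303,  180,   36,  152, 4593], dtype=int32), array([320.20879599, 255.62486392]))]
```

View pics/c9.png

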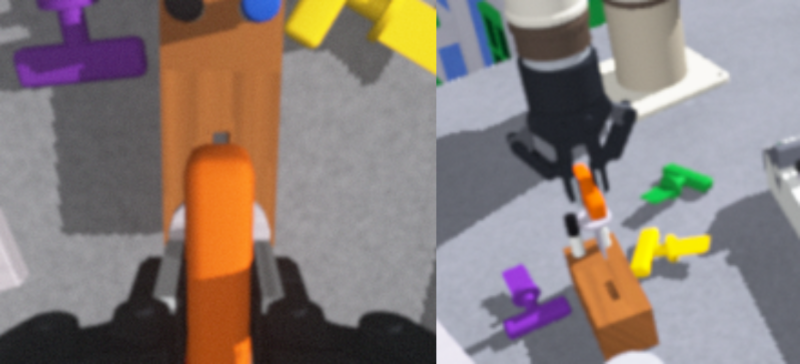

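The key is held upright and clear of the block, whose slot shows at crop (613,290). Next: compute the lock position and slot angle from the top view taken with the arm away.

```bash
python3 - <<'E'
from h import *
th=np.radians(-17.77);R=np.array([[np.cos(th),-np.sin(th)],[np.sin(th),np.cos(th)]]);t=np.array([.574,.0398])
im,d=load('t8')
a=onz(d,304.585,147.245,.087);b=onz(d,313.17,151.02,.087);c=(a+b)/2;v=a-b
print('lock top',c,R.T@(c[:2]-t),'slot yaw',np.degrees(np.arctan2(v[1],v[0]))-90)
im,d=load('w7')
hs=cv2.cvtColor(im,cv2.COLOR_BGR2GRAY);u0,v0=350,228
w=(hs[v0:v0+50,u0:u0+55]>120).astype(np.uint8)
n,lab,st,ce=cv2.connectedComponentsWithStats(w)
for i in range(1,n):
  if st[i,4]>100: print(st[i],ce[i]+[u0,v0],onz(d,*(ce[i]+[u0,v0]),.087))
L=[ce[i]+[u0,v0] for i in range(1,n) if st[i,4]>100]
if len(L)==2:
  a,b=[onz(d,*p,.087) for p in L];v=b-a;print((a+b)/2,'yaw',np.degrees(np.arctan2(v[1],v[0]))-90)
# red dots on w7
h=cv2.cvtColor(im,cv2.COLOR_BGR2HSV)
E
```

```text
lock top [0.64642273 0.0178145  0.087     ] [0.07567729 0.00116663] slot yaw -22.577274582768368
[  7   9  22  37 475] [366.76210526 253.80421053] [0.63894602 0.00881844 0.087     ]
[ 26  12  22  33 444] [387.47297297 256.88513514] [0.64821681 0.03108458 0.087     ]
[0.64358142 0.01995151 0.087     ] yaw -22.605027600331994
```

The top and wrist views agree on the slot yaw, −22.6° (lock ≈ 0.084 rad). My best lock axis is about (0.645, 0.018). Now carry the key over it.

```bash
python3 -m jog '[[[0.005,0.01,0.01,0,0,-1,255],[0.015,0.03,0.02,0,0,-2,255],[0.03,0.06,0.025,0,0,-4,255],[0.046,0.09,0.025,0,0,-6,255],[0.061,0.12,0.025,0,0,-8,255],[0.076,0.15,0.025,0,0,-9,255],[0.092,0.18,0.025,0,0,-10,255],[0.107,0.21,0.025,0,0,-10.7,255],[0.122,0.24,0.025,0,0,-10.7,255],[0.135,0.265,0.025,0,0,-10.7,255]]]'
python3 -m jog '[[[0.012,0.024,0,0,0,0,255],[0.024,0.047,0,0,0,0,255],[0.034,0.067,0,0,0,0,255],[0.041,0.081,0,0,0,0,255],[0.045,0.0884,0,0,0,0,255],[0.045,0.0884,0,0,0,0,255],[0.045,0.0884,0,0,0,0,255],[0.045,0.0884,0,0,0,0,255]]]'
python3 - <<'E'
from h import *
o=bot.get_obs();q=o['tool_rot'];print(o['eef_pos'],q,np.degrees(2*np.arctan2(q[1],q[0]))-180,o['joint_pos'],o['ft_force'])
im=snap('wrist','w10');s=snap('scene','s10')
th=np.radians(-17.77);R=np.array([[np.cos(th),-np.sin(th)],[np.sin(th),np.cos(th)]]);t=np.array([.574,.0398])
d=load('w10')[1];print([proj(d,list(t+R@[x,y])+[z]) for x,y,z in((-.082,-.112,.094),(-.082,.112,.094),(.074,0,.087))])
b=s[130:260,290:450];cv2.imwrite('pics/c10.png',np.hstack([cv2.resize(im[60:320,190:450],(400,400)),cv2.resize(b,(400,400))]))
g=im.max(2)
for (u,v) in [proj(d,list(t+R@[-.082,y])+[.094]).astype(int) for y in(-.112,.112)]:
  w=g[max(v-20,0):v+20,max(u-20,0):u+20]<45;ys,xs=np.nonzero(w)
  if len(xs): p=(max(u-20,0)+xs.mean(),max(v-20,0)+ys.mean());print(p,len(xs),R.T@(onz(d,*p,.094)[:2]-t))
E
```

```text
clock: 15.1
eef_pos: [0.6004, -0.0684, 0.2011]
tool_rot: [0.197, 0.98, 0.0, -0.002]
ft_force: [0.9, -1.3, -1.7]
grip_width: 0.0167
clock: 15.77
eef_pos: [0.6451, 0.0166, 0.2026]
tool_rot: [0.198, 0.98, -0.0, -0.001]
ft_force: [-0.2, 0.3, -1.5]
grip_width: 0.0168
[0.64506758 0.01658223 0.20255638] [ 1.98194479e-01  9.80162336e-01 -4.66935810e-04 -7.24740163e-04] -22.862802385934685 [ 2.59903756e-02  5.46656016e-01  4.26292643e-01  1.45205455e+00
 -5.86123690e-04  4.25022029e-01] [-0.15270289  0.27091661 -1.53720993]
[array([170.52402389,  22.21772982]), array([440.33480821,  -5.74908858]), array([320.50499592, 188.83122662])]
(np.float64(172.58636363636364), np.float64(23.4)) 440 [-0.08097382 -0.11047605]
(np.float64(437.2929292929293), np.float64(6.143939393939394)) 396 [-0.07366049  0.10969195]
```

```bash
python3 - <<'E'
from h import *
im,d=load('w10');g=cv2.cvtColor(im,cv2.COLOR_BGR2GRAY)
for v in range(150,225,6): print(v,' '.join(str(x) for x in im[v,260:384:4,0]))
E
```

```text
150 130 120 92 100 102 104 104 98 100 103 100 103 99 103 102 101 101 100 105 102 100 101 107 104 101 102 103 72 103 124 215
156 137 126 105 103 101 98 99 96 102 94 100 98 100 97 103 99 98 103 99 104 102 99 104 104 105 99 96 68 104 121 211
162 139 122 118 93 100 97 101 99 100 100 103 106 96 84 48 35 36 37 69 90 99 101 98 99 103 98 95 70 93 124 210
168 146 123 117 88 100 104 102 100 100 100 102 60 39 131 176 128 30 126 157 78 40 101 101 99 102 100 104 68 86 117 199
174 145 124 122 93 98 106 98 100 102 98 33 71 182 192 186 124 28 135 170 182 175 40 97 100 101 100 101 67 81 118 198
180 142 134 125 98 100 98 103 101 72 53 53 179 136 55 39 31 28 43 119 178 180 180 53 99 101 100 101 79 79 122 192
186 146 142 122 109 99 98 102 92 63 40 160 89 26 26 29 25 28 30 32 75 178 198 49 98 99 95 104 66 84 120 184
192 146 142 121 115 94 101 90 63 64 45 92 26 24 30 31 33 35 28 35 29 173 182 46 100 102 102 102 85 78 124 179
198 139 145 121 119 88 102 99 94 62 67 36 26 30 30 26 27 36 38 36 37 153 128 82 101 97 98 102 73 70 121 170
204 174 144 131 119 89 102 98 99 78 66 52 29 29 31 38 33 30 31 29 29 95 87 96 99 102 102 101 68 76 122 159
210 173 145 136 114 101 97 99 97 97 98 62 29 30 30 27 36 31 33 35 32 98 93 94 98 97 101 98 94 163 196 204
216 175 143 137 118 114 97 100 102 101 113 162 25 32 32 30 36 32 34 32 34 168 153 93 93 102 95 99 102 162 216 217
222 214 217 218 219 162 98 98 97 93 176 169 27 25 39 31 35 31 28 35 31 169 182 105 93 95 96 98 100 156 217 220
```

```bash
python3 - <<'E'
from h import *
im,d=load('w10');g=im[...,0].astype(float)
S=[]
for v in range(166,178):
  w=np.clip(110-g[v,314:335],0,None);S.append((w*np.arange(314,335)).sum()/w.sum())
print(np.round(S,1))
for v in (167,176): print(onz(d,np.median(S),v,.085), onz(d,320,v,.085))
for v in range(225,330,20):
  h=cv2.cvtColor(im[v:v+1],cv2.COLOR_BGR2HSV)[0];xs=np.nonzero((h[:,0]<18)&(h[:,1]>200)&(h[:,2]>100))[0];print(v,xs.min(),xs.max())
E
```

```text
[326.2 324.7 323.7 323.7 323.6 323.6 323.6 323.5 323.5 323.4 323.4 323.4]
[0.62574665 0.02836128 0.085     ] [0.62438957 0.02514588 0.085     ]
[0.63404226 0.02489134 0.085     ] [0.63267354 0.02164769 0.085     ]
225 304 337
245 304 337
265 18 336
285 0 336
305 305 335
325 306 334
```

```bash
python3 -m jog '[[[0.001,0.0023,-0.01,0,0,0,255],[0.001,0.0023,-0.025,0,0,0,255],[0.001,0.0023,-0.04,0,0,0,255],[0.001,0.0023,-0.048,0,0,0,255],[0.001,0.0023,-0.048,0,0,0,255],[0.001,0.0023,-0.048,0,0,0,255]]]'
for i in 1 2 3; do python3 -m jog '[[[0,0,-0.001,0,0,0,255],[0,0,-0.002,0,0,0,255],[0,0,-0.002,0,0,0,255]]]'|grep -E "eef|force"; done
```

```text
clock: 16.37
eef_pos: [0.6462, 0.0197, 0.1546]
tool_rot: [0.198, 0.98, -0.0, -0.001]
ft_force: [-0.3, -0.8, -1.4]
grip_width: 0.017
eef_pos: [0.6473, 0.02, 0.154]
ft_force: [0.3, 0.2, -1.3]
eef_pos: [0.6467, 0.02, 0.1512]
ft_force: [-0.7, 0.5, -1.7]
eef_pos: [0.6466, 0.02, 0.1489]
ft_force: [-0.8, 0.6, -1.2]
```

```bash
for i in 1 2 3 4; do python3 -m jog '[[[0,0,-0.001,0,0,0,255],[0,0,-0.002,0,0,0,255],[0,0,-0.002,0,0,0,255]]]'|grep -E "eef|force"; done
```

```text
eef_pos: [0.6466, 0.02, 0.1469]
ft_force: [-0.4, 0.3, -1.2]
eef_pos: [0.6466, 0.02, 0.1449]
ft_force: [-0.0, 0.5, -1.7]
eef_pos: [0.6466, 0.02, 0.1429]
ft_force: [0.7, 0.8, -1.6]
eef_pos: [0.6466, 0.02, 0.1409]
ft_force: [-0.3, 0.4, -1.7]
```

```bash
for i in 1 2 3 4; do python3 -m jog '[[[0,0,-0.001,0,0,0,255],[0,0,-0.002,0,0,0,255],[0,0,-0.002,0,0,0,255]]]'|grep -E "eef|force"; done
```

```text
eef_pos: [0.647, 0.02, 0.1406]
ft_force: [-2.1, -0.5, 2.9]
eef_pos: [0.6472, 0.02, 0.1403]
ft_force: [-3.9, 0.1, 10.1]
eef_pos: [0.6474, 0.0199, 0.1402]
ft_force: [-6.4, -0.0, 18.2]
eef_pos: [0.6482, 0.0199, 0.1399]
ft_force: [-6.9, -0.4, 23.8]
```

The blade touched the slot floor at reported z 0.1406, against 0.1407 predicted, so it is seated in the slot. I'll unload it and turn clockwise.

```bash
python3 -m jog '[[[0,0,0.006,0,0,0,255],[0,0,0.009,0,0,0,255],[0,0,0.009,0,0,-4,255],[0,0,0.009,0,0,-9,255],[0,0,0.009,0,0,-14,255],[0,0,0.009,0,0,-19,255],[0,0,0.009,0,0,-24,255],[0,0,0.009,0,0,-29,255],[0,0,0.009,0,0,-34,255],[0,0,0.009,0,0,-39,255]]]'
python3 - <<'E'
from h import *
o=bot.get_obs();q=o['tool_rot'];print(np.degrees(2*np.arctan2(q[1],q[0]))-180,o['ft_force'],o['ft_torque'])
E
```

```text
clock: 19.95
eef_pos: [0.6466, 0.0195, 0.1416]
tool_rot: [0.515, 0.857, -0.001, -0.0]
ft_force: [-0.7, -0.9, 1.3]
grip_width: 0.017
-62.04837307403447 [-0.66988715 -0.87277733  1.29662195] [-0.2664531   0.16111319  0.11275007]
```

```bash
python3 -m jog '[[[0,0,0,0,0,-5,255],[0,0,0,0,0,-10,255],[0,0,0,0,0,-15,255],[0,0,0,0,0,-20,255],[0,0,0,0,0,-25,255],[0,0,0,0,0,-30,255],[0,0,0,0,0,-35,255],[0,0,0,0,0,-40,255],[0,0,0,0,0,-43,255],[0,0,0,0,0,-43,255]]]'
python3 - <<'E'
from h import *
o=bot.get_obs();q=o['tool_rot'];print(np.degrees(2*np.arctan2(q[1],q[0]))-180,o['ft_force'],o['ft_torque'])
E
```

```text
clock: 20.78
eef_pos: [0.647, 0.0197, 0.1416]
tool_rot: [0.793, 0.61, -0.0, 0.0]
ft_force: [0.2, -0.7, -0.4]
grip_width: 0.0167
-104.84910653643823 [ 0.23460712 -0.68934075 -0.4403362 ] [-0.25871765 -0.11953743  0.0799168 ]
```

```bash
for i in 1 2 3 4; do python3 -m jog '[[[0,0,0,0,0,-2,255],[0,0,0,0,0,-3.5,255],[0,0,0,0,0,-3.5,255]]]' >/dev/null
python3 - <<'E'
from h import *
o=bot.get_obs();q=o['tool_rot'];print(round(np.degrees(2*np.arctan2(q[1],q[0]))-180,1),o['eef_pos'].round(4),o['ft_force'].round(1),o['ft_torque'].round(2))
E
done
```

```text
-108.3 [0.647  0.0197 0.1417] [ 0.5 -2.  -1.3] [-0.23 -0.18  0.06]
-111.7 [0.6469 0.0197 0.1417] [ 1.2 -1.   0.1] [-0.3  -0.3   0.08]
-115.2 [0.6469 0.0197 0.1417] [ 1.1 -0.8 -1.4] [-0.32 -0.44  0.09]
-118.7 [0.6469 0.0198 0.1418] [ 1.8 -1.9 -2.9] [-0.42 -0.46  0.08]
```

```bash
for i in 1 2 3 ; do python3 -m jog '[[[0,0,0,0,0,-1.5,255],[0,0,0,0,0,-2.5,255],[0,0,0,0,0,-2.5,255]]]' >/dev/null
python3 - <<'E'
from h import *
o=bot.get_obs();q=o['tool_rot'];print(round(np.degrees(2*np.arctan2(q[1],q[0]))-180,1),o['eef_pos'].round(4),o['ft_force'].round(1),o['ft_torque'].round(2))
E
done
python3 - <<'E'
from h import *
im=snap('wrist','w11');s=snap('scene','s11')
a=cv2.resize(im[120:300,210:430],(440,360));b=cv2.resize(s[170:260,310:410],(400,360),interpolation=cv2.INTER_CUBIC)
cv2.imwrite('pics/c11.png',cv2.resize(np.hstack([a,b]),(800,343)))
E
```

```text
-121.2 [0.6469 0.0198 0.1418] [ 2.1 -1.1 -3. ] [-0.56 -0.58  0.27]
-123.7 [0.6469 0.0198 0.1419] [ 2.  -1.5 -4.6] [-0.6  -0.69  0.54]
-126.2 [0.6468 0.0199 0.1419] [ 3.2 -1.4 -3.8] [-0.65 -0.71  0.86]
```

The torque rose steeply from −119.5° (0.08 to 0.86 N m), so the lock is at its stop. Hold briefly, ease back to the middle of the slot play, and lift out.

```bash
python3 -m jog '[[[0,0,0,0,0,0,255],[0,0,0,0,0,5,255],[0,0,0,0,0,10,255],[0,0,0,0,0,15,255],[0,0,0,0,0,15,255]]]' ;python3 - <<'E'
from h import *
o=bot.get_obs();q=o['tool_rot'];print(round(np.degrees(2*np.arctan2(q[1],q[0]))-180,1),o['eef_pos'].round(4),o['ft_force'].round(1),o['ft_torque'].round(2))
E
python3 -m jog '[[[0,0,0.003,0,0,0,255],[0,0,0.006,0,0,0,255],[0,0,0.01,0,0,0,255],[0,0,0.02,0,0,0,255],[0,0,0.04,0,0,0,255],[0,0,0.06,0,0,0,255],[0,0,0.06,0,0,0,255],[0,0,0.06,0,0,0,255]]]'
python3 - <<'E'
from h import *
im=snap('wrist','w12');s=snap('scene','s12')
a=cv2.resize(im[100:300,200:440],(432,360));b=cv2.resize(s[170:260,310:410],(400,360),interpolation=cv2.INTER_CUBIC)
cv2.imwrite('pics/c12.png',cv2.resize(np.hstack([a,b]),(800,346)))
o=bot.get_obs();q=o['tool_rot'];print(round(np.degrees(2*np.arctan2(q[1],q[0]))-180,1),o['eef_pos'].round(4),o['ft_force'].round(1),o['ft_torque'].round(2))
E
```

```text
clock: 23.05
eef_pos: [0.6461, 0.0207, 0.1425]
tool_rot: [0.826, 0.564, 0.0, -0.001]
ft_force: [-1.1, -0.3, -1.5]
grip_width: 0.0169
-111.3 [0.6461 0.0207 0.1425] [-1.1 -0.3 -1.5] [-0.   -0.02  0.02]
clock: 23.72
eef_pos: [0.648, 0.0201, 0.2043]
tool_rot: [0.826, 0.564, 0.002, 0.001]
ft_force: [0.2, 0.0, -2.0]
grip_width: 0.0165
-111.3 [0.6463 0.02   0.2014] [-0.6  1.  -1. ] [-0.02  0.05  0.01]
```

```bash
python3 - <<'E'
from h import *
for n in('w9','w10','w12'):
  im,d=load(n);r=[]
  for v in (185,195,205,225,245):
    h=cv2.cvtColor(im[v:v+1,290:350],cv2.COLOR_BGR2HSV)[0];xs=290+np.nonzero((h[:,0]<18)&(h[:,1]>190)&(h[:,2]>90))[0];r.append((v,xs.min(),xs.max()) if len(xs) else v)
  print(n,r)
E
python3 -m jog '[[[-0.005,-0.01,0.01,0,0,7,255],[-0.015,-0.03,0.01,0,0,14,255],[-0.03,-0.06,0.01,0,0,21,255],[-0.045,-0.09,0.01,0,0,28,255],[-0.06,-0.12,0.01,0,0,35,255],[-0.075,-0.15,0.01,0,0,42,255],[-0.09,-0.18,0.01,0,0,49,255],[-0.105,-0.21,0.01,0,0,56,255],[-0.12,-0.24,0.01,0,0,63,255],[-0.135,-0.27,0.01,0,0,70,255]]]'
python3 -m jog '[[[-0.015,-0.03,0,0,0,7,255],[-0.03,-0.055,0,0,0,14,255],[-0.04,-0.075,0,0,0,21,255],[-0.0458,-0.085,0,0,0,26,255],[-0.0458,-0.085,0,0,0,29.2,255],[-0.0458,-0.085,0,0,0,29.2,255],[-0.0458,-0.085,0,0,0,29.2,255],[-0.0458,-0.085,0,0,0,29.2,255]]]'
python3 - <<'E'
from h import *
o=bot.get_obs();q=o['tool_rot'];print(round(np.degrees(2*np.arctan2(q[1],q[0]))-180,1),o['eef_pos'].round(4),o['ft_force'].round(1))
im=snap('wrist','w13');s=snap('scene','s13');t=snap('top','t13')
E
```

```text
w9 [(185, np.int64(305), np.int64(336)), (195, np.int64(301), np.int64(339)), (205, np.int64(302), np.int64(339)), (225, np.int64(303), np.int64(337)), (245, np.int64(303), np.int64(338))]
w10 [(185, np.int64(307), np.int64(334)), (195, np.int64(303), np.int64(338)), (205, np.int64(303), np.int64(338)), (225, np.int64(304), np.int64(337)), (245, np.int64(303), np.int64(337))]
w12 [(185, np.int64(305), np.int64(334)), (195, np.int64(302), np.int64(337)), (205, np.int64(301), np.int64(337)), (225, np.int64(303), np.int64(337)), (245, np.int64(302), np.int64(336))]
clock: 24.65
eef_pos: [0.5099, -0.2509, 0.2105]
tool_rot: [0.35, 0.937, 0.0, -0.002]
ft_force: [0.2, -0.4, -1.4]
grip_width: 0.0163
clock: 25.32
eef_pos: [0.4657, -0.3344, 0.2113]
tool_rot: [0.106, 0.994, 0.0, -0.001]
ft_force: [0.4, 1.6, -1.2]
grip_width: 0.0167
-12.1 [ 0.4657 -0.3344  0.2113] [ 0.4  1.6 -1.2]
```

The key hasn't shifted in the grip and is over the slot at the pick-up pose. Lower it.

```bash
python3 -m jog '[[[0,-0.0003,-0.02,0,0,0,255],[0,-0.0003,-0.045,0,0,0,255],[0,-0.0003,-0.065,0,0,0,255],[0,-0.0003,-0.08,0,0,0,255],[0,-0.0003,-0.083,0,0,0,255],[0,-0.0003,-0.083,0,0,0,255],[0,-0.0003,-0.083,0,0,0,255]]]'
for i in 1 2 3 4; do python3 -m jog '[[[0,0,-0.0025,0,0,0,255],[0,0,-0.005,0,0,0,255],[0,0,-0.005,0,0,0,255]]]'|grep -E "eef|force"; done
```

```text
clock: 26.05
eef_pos: [0.4665, -0.3354, 0.13]
tool_rot: [0.105, 0.994, -0.0, 0.0]
ft_force: [0.1, -0.3, -0.4]
grip_width: 0.0166
eef_pos: [0.4662, -0.3355, 0.1247]
ft_force: [-0.3, -0.1, -1.5]
eef_pos: [0.4657, -0.3351, 0.1187]
ft_force: [-0.0, 0.5, -1.5]
eef_pos: [0.4659, -0.3353, 0.1136]
ft_force: [0.1, -0.3, -1.8]
eef_pos: [0.4659, -0.3352, 0.1086]
ft_force: [0.8, -0.4, -2.3]
```

The blade has entered the slot; continuing until the collar seats.

```bash
for i in 1 2 3 4; do python3 -m jog '[[[0,0,-0.0035,0,0,0,255],[0,0,-0.007,0,0,0,255],[0,0,-0.007,0,0,0,255]]]'|grep -E "eef|force"; done;  for i in 1 2 3; do python3 -m jog '[[[0,0,-0.001,0,0,0,255],[0,0,-0.002,0,0,0,255],[0,0,-0.002,0,0,0,255]]]'|grep -E "eef|force"; done
```

```text
eef_pos: [0.4659, -0.3352, 0.1014]
ft_force: [1.1, 0.1, -2.4]
eef_pos: [0.4659, -0.3352, 0.0944]
ft_force: [0.7, -0.5, -3.3]
eef_pos: [0.4659, -0.3352, 0.0874]
ft_force: [0.8, 0.7, -2.5]
eef_pos: [0.4659, -0.3352, 0.0804]
ft_force: [0.7, 0.2, -1.4]
eef_pos: [0.4659, -0.3353, 0.0791]
ft_force: [1.6, 0.1, -1.9]
eef_pos: [0.4659, -0.3353, 0.0771]
ft_force: [0.5, -0.2, -1.5]
eef_pos: [0.4659, -0.3353, 0.0751]
ft_force: [-0.0, 0.3, -1.9]
```

```bash
for i in 1 2 ; do python3 -m jog '[[[0,0,-0.001,0,0,0,255],[0,0,-0.0015,0,0,0,255],[0,0,-0.0015,0,0,0,255]]]'|grep -E "eef|force"; done
```

```text
eef_pos: [0.466, -0.3353, 0.075]
ft_force: [-2.5, 1.5, 6.5]
eef_pos: [0.466, -0.3354, 0.0749]
ft_force: [-3.7, 2.7, 12.7]
```

The collar seated at z 0.075, the same as at pick-up. Release and retreat upward.

```bash
python3 -m jog '[[[0,0,0.002,0,0,0,255],[0,0,0.002,0,0,0,100],[0,0,0.002,0,0,0,100],[0,0,0.002,0,0,0,100],[0,0,0.002,0,0,0,100],[0,0,0.002,0,0,0,100]]]'
python3 -m jog '[[[0,0,0.01,0,0,0,100],[0,0,0.03,0,0,0,100],[0,0,0.06,0,0,0,100],[0,0,0.09,0,0,0,100],[0,0,0.12,0,0,0,100],[0,0,0.122,0,0,0,100],[0,0,0.122,0,0,0,100],[0,0,0.122,0,0,0,100]]]'
python3 - <<'E'
from h import *
w=snap('wrist','wf');t=snap('top','tf');o=bot.get_obs();print(o['eef_pos'],o['ft_force'])
d=load('wf')[1];hsv=cv2.cvtColor(w,cv2.COLOR_BGR2HSV)
m=((hsv[...,0]<18)&(hsv[...,0]>6)&(hsv[...,1]>215)&(hsv[...,2]>150)).astype(np.uint8)
n,lab,st,c=cv2.connectedComponentsWithStats(m)
for i in range(1,n):
  if st[i,4]>150:
    ys,xs=np.nonzero(lab==i); pts=np.array([onz(d,x,y,.112)[:2] for x,y in zip(xs,ys)]);print(st[i],c[i],cv2.minAreaRect((pts*1000).astype(np.float32)))
a=cv2.resize(w[60:270,230:440],(400,400));b=cv2.resize(t[110:190,265:345],(400,400),interpolation=cv2.INTER_CUBIC);cv2.imwrite('pics/cf.png',np.hstack([a,b]))
E
```

```text
clock: 29.8
eef_pos: [0.4659, -0.3352, 0.0738]
tool_rot: [0.105, 0.994, 0.0, -0.0]
ft_force: [-0.0, -1.0, 0.1]
grip_width: 0.0517
clock: 30.47
eef_pos: [0.4659, -0.3352, 0.1964]
tool_rot: [0.105, 0.994, -0.0, 0.0]
ft_force: [0.4, -0.2, -0.3]
grip_width: 0.0518
[ 0.4651208  -0.33470067  0.19474355] [-0.16810697  0.20700006 -0.05061637]
[ 311  152   19   84 1173] [319.96760443 190.75959079] ((463.22845458984375, -334.74322509765625), (15.541358947753906, 76.37012481689453), 77.42005157470703)
```

View pics/cf.png

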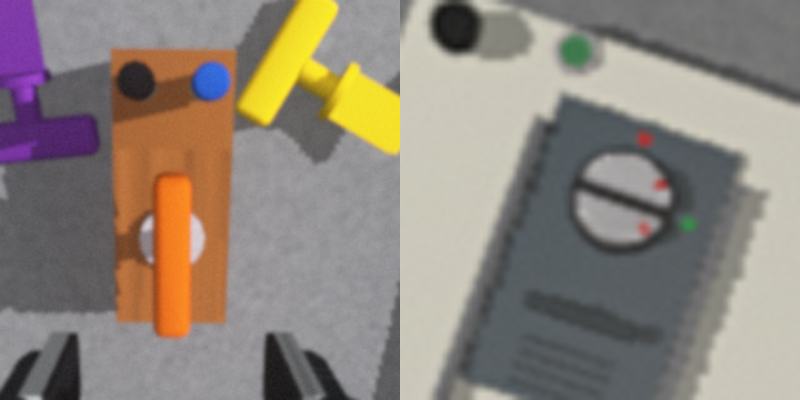

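The last view shows the key standing in the block, and the slot's red dots facing the green dot on the shut hatch. Handing in.

```bash
python3 -c "
from workcell import bot
print(bot.job_done(), bot.get_obs()['clock'])"
```

```text
the job is handed in; nothing more can be done
the job is handed in; nothing more can be done
```

I pushed the hatch to its stop, turned the lock clockwise to its stop with the key, and stood the key back in the block's slot. I then handed the job in at about 30.6 s; the interface gives no verdict.

**Last checks:**
- **Hatch:** in the last top view it is shut.
- **Lock:** the slot lies along the scale's y and its red dots face the green dot. At the stop the torque rose from 0.08 to 0.86 N m.
- **Key:** the collar seated at the same height as at pick-up. The bar is within about 2 mm and 1° of where it was. I judged it upright by eye only.
- **Robot:** it is clear of everything, with wrist force near zero.

**What went wrong or disagreed:**
- **First push:** the fingers passed over the rib. The shut fingertips turned out to be 15.5 mm above the reported tool point, not 8 mm below it. I found this by pressing lightly on the hatch (about 25 N) and pushed again.
- **Camera measurements:** the wrist camera's scale was off by about 3% (roughly 8 mm in height). The two cameras' lock positions differed by about 3–4 mm; I corrected this from a close look before inserting the key.
- **Jar, tin and old battery:** I did not measure these again at the end. The arm stayed clear of them.

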